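Find the stamped wine crate and push it onto the dispatch belt

TASK

Two empty pine crates stand on the packing bench, one either side of the stopped dispatch belt, and only one has the cellar's mark burnt into its underside. First tip both crates over towards you so that each lies on its long side with its underside showing; then push the marked one, still lying like that, sideways until it is wholly on the belt. Pull and push with the fingers only, never lifting a crate off the bench; leave the unmarked crate lying on its side off the belt, and everything else undisturbed.

Things in the scene. Friction and masses are not known exactly. Their poses are not given: they have to be found in the camera images.
- crate_a: one of two outwardly equal empty open-topped slatted pine crates, 100 mm deep (own x), 150 wide (own y), 130 high (own z), about 0.35 kg, centre of mass 60 mm up. Starts upright, own x pointing away from the robot. Pulled near the top of its far wall it tips about its near lower edge, pulled low it slides; past 40 degrees it falls over and lies own x up, 100 mm high. Origin: centre of its underside
- crate_b: one of two outwardly equal empty open-topped slatted pine crates, 100 mm deep (own x), 150 wide (own y), 130 high (own z), about 0.35 kg, centre of mass 60 mm up. Starts upright, own x pointing away from the robot. Pulled near the top of its far wall it tips about its near lower edge, pulled low it slides; past 40 degrees it falls over and lies own x up, 100 mm high. Origin: centre of its underside
- crate_a_mid (a point): centre of crate_a's outer box: 65 mm above its underside, on its middle
- crate_b_mid (a point): centre of crate_b's outer box: 65 mm above its underside, on its middle
- stamp (a point): centre of the burnt mark (a 72 mm dark ring round a bunch of grapes) on the underside of the one marked crate, 8 mm above the plane that crate stands on, on its middle; hidden until that crate is tipped
- belt: black rubber belt let flush into the bench top, 190 mm wide (own y), running straight away from the robot (own x) between 12 mm aluminium edge strips flush with it; smooth, no step, it does not move. Origin: on its centre line, at surface height; its near end is 350 mm from there towards the robot. A 110 mm high carton stands on it from 115 mm beyond the origin
- bottle_white: full wine bottle, pale glass, standing, 74 mm across, 300 mm tall, at the left; origin: centre of its foot; leave it alone
- half_bottle: half bottle, dark glass, standing, 60 mm across, 235 mm tall, at the right; origin: centre of its foot; leave it alone
- tape_roll: roll of brown packing tape lying flat on the belt, 100 mm across, 48 mm high; origin: centre of its underside; leave it alone
- cork_tin: round metal tin with a lid, 87 mm across, 88 mm high, at the left; origin: centre of its foot; leave it alone
- mallet: hammer lying on the bench at the right, about 0.3 m long; origin near its middle on the bench; leave it alone
- tasting_glass: stemmed tasting glass, 72 mm across, 185 mm tall, beyond the crates, left of the carton; origin: centre of its foot; leave it alone

How it is judged:
By the outcome, as a careful person would: the job done as asked, in the order asked, and still so for the second after the job is handed in, with the robot touching nothing.
It also fails if it takes over 72 s, if anything falls off the work surface, if the arm or the gripper's body presses on something with over 40 N, if the wrist force passes 120 N, or if a joint passes its speed limit or range.

ROBOT

A 6-joint arm with a two-finger parallel gripper is mounted at the origin on the work surface. World frame = base frame: x ahead of the robot, y to its left, z up, the work surface at z = 0. Lengths are in m, angles in rad, forces in N, time in s.
With the tool pointing down it reaches from about 0.375 to 0.925 m from the base axis. Payload 5.7 kg.
Tool frame: the origin (TCP) lies at the very end of the fingers, on their centre line; the grasp point (between the pads) lies 19 mm behind it (bot.pinch_z is the distance from the TCP to the grasp point, in m); z points along the fingers, y is the line along which they close (so a half turn about z gives the same grasp; the last joint's range is limited). The gripper opens to 88 mm and grips with 3 to 60 N. Pads are 20 mm wide; open, the fingers measure 115 mm over their backs; the gripper's body (75 mm by 178 mm) begins 61 mm behind the grasp point.
Start: joints at [1.024, 0.359, 1.51, -0, 1.272, -0.115], TCP at [0.251, 0.545, 0.223] pointing down, gripper open.
Joint ranges: [-2.97, 2.97], [-1.01, 2.36], [0.21, 2.38], [-0.96, 4.11], [0.2, 2.71], [-2.98, 2.98]. Speed limits (rad/s): [2.39, 2.39, 3.14, 3.14, 3.14, 3.14].

INTERFACE

Orientations are given as a rotation vector (axis times angle).
In Python, from station import bot gives the robot as it stands. The module is installed in compiled form; this text tells all that it offers.
- The arm moves only by the tool step_arm, never from a script. Its argument "deltas" is a list of rows, each an object with "claw": the closure, from 0 (fully open) to 1 (shut); "linear": the shift along the tool's x, y, z in m, a list of three; "turn": the turn about the tool's z in rad. A call has 1 to 8 rows; each row is the pose to reach, as a shift and turn from the pose commanded when the call began, along the tool's axes at that moment; what a row does not reach only later rows make up. A row lasts 1/12 s, in which the tool goes at most 41.7 mm and 7.16 degrees, less where a joint would pass 70% of its speed; a pose out of reach is approached as far as the arm can. A call with a gripper value outside its range is refused whole. The fingers move at their own pace and stop on an object; the grip force is fixed at half the most. Time passes only in rows, so rows that repeat a pose let the fingers close. It gives the time, the measured TCP pose, the force, the opening and the grip force at its end, in the units of the state.
- bot.state(): the state, without advancing time (a new reading comes with each control period).
- bot.snapshot(name): name is "scene" or "top"; returns a dict with "frame" (400x640x3 uint8, red, green, blue), "fovy" (degrees; the focal length in pixels is half the picture's height over the tangent of half this angle, whatever the lens; pixels are square), "cx", "cy" (the principal point, pixels), "T" (4x4, takes a point from camera to world coordinates). Camera axes: x right, y down, z forward; pixel columns grow to the right and rows downward; lengths in m; the calibration is good to about 2 mm. A picture is of the moment at which its call begins. There is no depth.
- bot.hand_in(): hands the job in; it is judged then, once.
The state is a dict: "time": time; "q": joint angles; "joint_vel": joint speeds; "tau": joint torques, N m; "position": TCP position; "ee_rot": TCP orientation; "force": force on the tool from outside, world axes, zero at the start; "torque": the same for the moment, N m; "grip_width": opening from 0.0 (shut) to 1.0 (fully open); "finger_force": force on a finger pad.
Only numpy, scipy, OpenCV 4.12 (cv2) and the standard library are available. Lean on these libraries where they do the work, as an engineer would, in place of code of your own. Each camera call takes 0.05 s, during which the arm holds its last target. There are 200 camera calls.

## Working session

There is one attempt and no reset: what is moved stays moved. The work goes in short steps, Python scripts to look and compute and a tool call to move; the robot and the scene stay as the last step left them, time stands still between calls to the robot, and variables do not carry over. Pictures are saved under pics/ and viewed, at most 10 in all, crops included, and the job is handed in when it is done.

Besides the shell and the picture viewer there is one more tool, called after "Call:" as name(argument=value, ...), one argument or row to a line, values as JSON. step_arm: Moves the arm, as the interface text tells. Its arguments: {"type":"object","properties":{"deltas":{"type":"array","items":{"type":"object","properties":{"claw":{"type":"number"},"linear":{"type":"array","items":{"type":"number"}},"turn":{"type":"number"}}}}},"required":["deltas"]}

```bash
mkdir -p pics
cat > h.py <<'E'
import numpy as np, cv2
from station import bot
def snap(n,f=None):
    s=bot.snapshot(n); 
    if f: cv2.imwrite('pics/'+f,cv2.cvtColor(s['frame'],cv2.COLOR_RGB2BGR))
    return s
def px2w(s,u,v,z=0):
    f=200/np.tan(np.radians(s['fovy'])/2); T=np.array(s['T'])
    d=T[:3,:3]@np.array([(u-s['cx'])/f,(v-s['cy'])/f,1]); o=T[:3,3]
    return o+d*(z-o[2])/d[2]
def w2px(s,p):
    f=200/np.tan(np.radians(s['fovy'])/2); T=np.array(s['T'])
    c=T[:3,:3].T@(np.array(p)-T[:3,3]); return s['cx']+f*c[0]/c[2], s['cy']+f*c[1]/c[2]
E
python3 - <<'E'
from h import *
np.set_printoptions(precision=3,suppress=True)
for n in ('scene','top'):
    s=snap(n,n+'1.png'); print(n,s['fovy'],s['cx'],s['cy'],np.array(s['T']))
st=bot.state(); print({k:np.round(st[k],3) for k in st})
E
```

```text
scene 47.57065642930035 313.0889572930064 195.58468989086512 [[ 0.146  0.672 -0.726  1.58 ]
 [ 0.989 -0.087  0.119 -0.145]
 [ 0.017 -0.736 -0.677  0.987]
 [ 0.     0.     0.     1.   ]]
top 51.94023903983372 317.47924820333714 200.28669130010195 [[ 0.018 -0.991  0.134  0.427]
 [-1.    -0.018 -0.002  0.   ]
 [ 0.005 -0.134 -0.991  1.516]
 [ 0.     0.     0.     1.   ]]
{'time': np.float64(0.1), 'q': array([ 1.024,  0.359,  1.511, -0.   ,  1.272, -0.115]), 'joint_vel': array([ 0.   , -0.001, -0.002, -0.   , -0.   ,  0.001]), 'tau': array([  0.   , -51.636, -27.14 ,   0.068,   0.028,  -0.   ]), 'position': array([0.251, 0.544, 0.222]), 'ee_rot': array([-0.673, -3.068,  0.002]), 'force': array([-0.244, -1.041,  0.557]), 'torque': array([0.026, 0.028, 0.054]), 'finger_force': np.float64(0.0), 'grip_width': np.float64(1.0)}
```

View pics/top1.png

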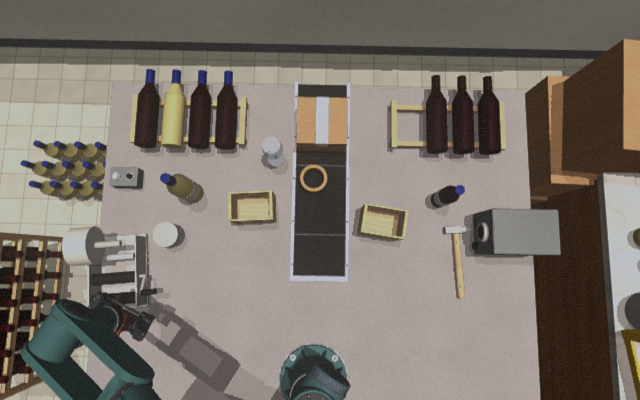

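View pics/scene1.png

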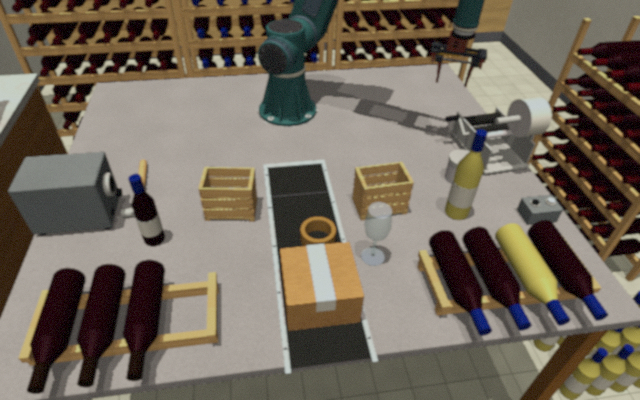

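The top view shows the left crate at about (251,207), the right one at (384,222) and slightly yawed. The belt spans columns 293–347, with the tape roll at (314,178). The glass stands at (272,150), beyond the left crate.

Run:
```python
from h import *
np.set_printoptions(precision=3,suppress=True)
s=snap('top'); fr=s['frame']; hsv=cv2.cvtColor(fr,cv2.COLOR_RGB2HSV)
m=cv2.inRange(hsv,(14,60,70),(35,255,255))
for n,(a,b,c,d) in {'L':(220,180,282,232),'R':(352,195,415,250)}.items():
    mm=np.zeros_like(m); mm[b:d,a:c]=m[b:d,a:c]
    mm=cv2.morphologyEx(mm,cv2.MORPH_OPEN,np.ones((2,2)))
    cs,_=cv2.findContours(mm,0,2); c=max(cs,key=cv2.contourArea)
    P=np.array([px2w(s,*p[0],.13)[:2] for p in c],np.float32)
    hull=cv2.convexHull(c); ap=cv2.approxPolyDP(hull,4,True)[:,0]
    print(n,cv2.minAreaRect(P),ap.tolist()); print(np.array([px2w(s,*p,.13)[:2] for p in ap]))
for p in [(294,84),(291,279),(348,279),(348,84)]: print('belt',p,px2w(s,*p)[:2])
print('tape',px2w(s,314,178,.048)); print('tape near',px2w(s,314,191,.03))
for p in [(272,163),(165,243),(200,197),(437,204),(298,144)]: print(p,px2w(s,*p))
row=fr[265,285:355].astype(int).sum(1); print(row)
row=fr[215,285:355].astype(int).sum(1); print(row)
big=cv2.resize(fr[120:290,215:425],None,fx=3.8,fy=3.5,interpolation=2); 
cv2.imwrite('pics/c1.png',big[:,:,::-1])
```

```text
L ((0.584547758102417, 0.21637964248657227), (0.10686095058917999, 0.15952332317829132), 3.536048173904419) [[273, 193], [276, 221], [230, 221], [229, 195]]
[[0.637 0.149]
 [0.541 0.136]
 [0.539 0.291]
 [0.627 0.299]]
R ((0.5421292185783386, -0.22796380519866943), (0.1605159193277359, 0.10346658527851105), 81.49787902832031) [[363, 208], [408, 212], [405, 238], [358, 233]]
[[ 0.591 -0.159]
 [ 0.58  -0.312]
 [ 0.492 -0.3  ]
 [ 0.506 -0.142]]
belt (294, 84) [1.085 0.095]
belt (291, 279) [0.342 0.087]
belt (348, 279) [ 0.346 -0.12 ]
belt (348, 84) [ 1.089 -0.114]
tape [0.707 0.011 0.048]
tape near [0.662 0.01  0.03 ]
(272, 163) [0.771 0.17  0.   ]
(165, 243) [0.464 0.553 0.   ]
(200, 197) [0.637 0.434 0.   ]
(437, 204) [ 0.627 -0.449  0.   ]
(298, 144) [0.847 0.074 0.   ]
[464 474 468 469 485 563 537 537 315 165 167 159 157 161 168 172 160 167
 169 162 151 161 171 153 170 158 158 145 154 153 169 172 163 158 150 145
 147 151 161 164 161 158 162 165 151 155 159 160 151 150 150 160 155 167
 175 171 151 141 128 238 476 423 396 513 488 482 484 481 471 477]
[472 469 481 483 485 482 546 580 577 482 202 129 136 142 142 165 144 158
 150 147 145 145 155 145 141 149 153 144 146 138 146 162 142 155 157 143
 147 158 144 147 158 151 127 136 127 161 137 154 149 138 142 146 147 141
 157 157 159 144 147 158 332 580 582 566 480 468 476 479 482 474]
```

View pics/c1.png

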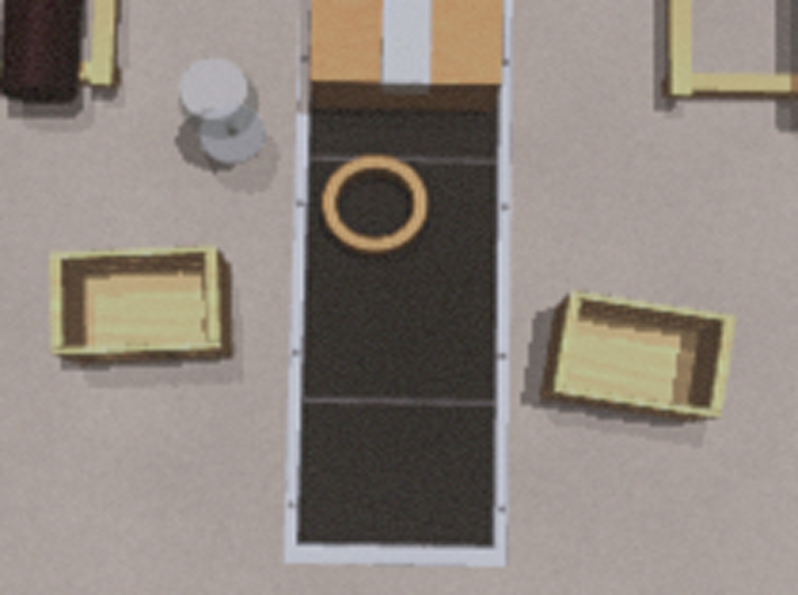

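The crop gives rim corners near (228,192), (272,191), (273,219), (230,221) on the left and (365,204), (408,210), (403,239), (361,231) on the right. I'll convert these and plan the moves.

```bash
cat >> h.py <<'E'
from scipy.spatial.transform import Rotation as Ro
def go(*targets):
    "tool-frame shifts from the present measured pose to world targets"
    st=bot.state(); R=Ro.from_rotvec(st['ee_rot']).as_matrix(); p=np.array(st['position'])
    print('t',round(float(st['time']),2),'pos',p.round(4),'yaw of tool y',np.degrees(np.arctan2(R[1,1],R[0,1])).round(2),'F',np.round(st['force'],1))
    for t in targets: print(t,'->',(R.T@(np.array(t)-p)).round(4))
E
python3 - <<'E'
from h import *
s=snap('top')
for n,c in {'L':[(228.2,192.3),(272.1,190.9),(272.9,219.1),(230,221.1)],'R':[(365.5,203.7),(407.6,210),(403.4,238.9),(361.3,231.4)]}.items():
    P=np.array([px2w(s,*p,.13)[:2] for p in c]); d=P[0]-P[1]; e=P[3]-P[2]
    print(n,P.round(3).tolist(),'mid',P.mean(0).round(3),'yaw',[np.degrees(np.arctan2(-v[0],v[1])).round(1) for v in (d,e)],'sizes',[np.linalg.norm(v).round(3) for v in(d,e,P[0]-P[3],P[1]-P[2])])
for r in [((293.2,265),(344.2,265)),((295.4,215),(345,215))]: print([px2w(s,*p)[:2].round(3) for p in r])
print('near end',px2w(s,318,275.7).round(3), 'mallet',px2w(s,455,230)[:2],px2w(s,461,297)[:2])
go((.45,.25,.26),(.69,.216,.26))
E
```

```text
L [[0.637, 0.302], [0.644, 0.152], [0.548, 0.146], [0.538, 0.291]] mid [0.592 0.223] yaw [np.float64(2.9), np.float64(3.7)] sizes [np.float64(0.15), np.float64(0.145), np.float64(0.099), np.float64(0.097)]
R [[0.606, -0.167], [0.587, -0.31], [0.489, -0.295], [0.512, -0.153]] mid [ 0.548 -0.231] yaw [np.float64(-7.5), np.float64(-9.1)] sizes [np.float64(0.144), np.float64(0.144), np.float64(0.096), np.float64(0.099)]
[array([0.393, 0.081]), array([ 0.396, -0.105])]
[array([0.576, 0.077]), array([ 0.579, -0.107])]
near end [ 0.356 -0.01   0.   ] mallet [ 0.5308591  -0.51384836] [ 0.28889873 -0.52899782]
t 0.2 pos [0.2509 0.5446 0.2221] yaw of tool y 65.26 F [ 0.7 -0.4 -0.1]
(0.45, 0.25, 0.26) -> [-0.3041 -0.1842 -0.0377]
(0.69, 0.216, 0.26) -> [-0.5363 -0.1147 -0.0378]
```

Call:
step_arm(
  deltas=[
    {"claw": 0,"linear": [-0.3,-0.18,-0.04],"turn": -0.49},
    {"claw": 0,"linear": [-0.3,-0.18,-0.04],"turn": -0.49},
    {"claw": 0,"linear": [-0.3,-0.18,-0.04],"turn": -0.49},
    {"claw": 0,"linear": [-0.3,-0.18,-0.04],"turn": -0.49},
    {"claw": 0,"linear": [-0.3,-0.18,-0.04],"turn": -0.49},
    {"claw": 0,"linear": [-0.3,-0.18,-0.04],"turn": -0.49},
    {"claw": 0,"linear": [-0.3,-0.18,-0.04],"turn": -0.49},
    {"claw": 0,"linear": [-0.3,-0.18,-0.04],"turn": -0.49},
  ],
)

```text
time: 0.87
position: [0.4326, 0.278, 0.2596]
ee_rot: [-0.092, 3.14, -0.0]
force: [0.3, 0.3, -0.5]
grip_width: 0.995
finger_force: 0.0
```

```bash
python3 -c "
from h import *
go((.675,.228,.26),(.675,.228,.112))"
```

```text
t 0.87 pos [0.4326 0.278  0.2596] yaw of tool y 93.35 F [ 0.3  0.3 -0.5]
(0.675, 0.228, 0.26) -> [-0.2391 -0.0641 -0.0004]
(0.675, 0.228, 0.112) -> [-0.2391 -0.0641  0.1476]
```

Call:
step_arm(
  deltas=[
    {"claw": 0,"linear": [-0.24,-0.064,0],"turn": 0},
    {"claw": 0,"linear": [-0.24,-0.064,0],"turn": 0},
    {"claw": 0,"linear": [-0.24,-0.064,0],"turn": 0},
    {"claw": 0,"linear": [-0.24,-0.064,0],"turn": 0},
    {"claw": 0,"linear": [-0.24,-0.064,0],"turn": 0},
    {"claw": 0,"linear": [-0.24,-0.064,0],"turn": 0},
    {"claw": 0,"linear": [-0.24,-0.064,0],"turn": 0},
    {"claw": 0,"linear": [-0.24,-0.064,0],"turn": 0},
  ],
)

```text
time: 1.53
position: [0.6767, 0.2289, 0.2577]
ee_rot: [0.088, -3.139, 0.001]
force: [-0.0, 0.8, 0.0]
grip_width: 0.996
finger_force: 0.0
```

Call:
step_arm(
  deltas=[
    {"claw": 0,"linear": [0,0,0.04],"turn": 0},
    {"claw": 0,"linear": [0,0,0.08],"turn": 0},
    {"claw": 0,"linear": [0,0,0.115],"turn": 0},
    {"claw": 0,"linear": [0,0,0.145],"turn": 0},
    {"claw": 0,"linear": [0,0,0.145],"turn": 0},
    {"claw": 0,"linear": [0.007,0,0.145],"turn": 0},
    {"claw": 0,"linear": [0.014,0,0.145],"turn": 0},
  ],
)

```text
time: 2.12
position: [0.6613, 0.2297, 0.1164]
ee_rot: [-0.092, 3.138, 0.001]
force: [-0.0, -0.6, 0.6]
grip_width: 1.0
finger_force: 0.0
```

Call:
step_arm(
  deltas=[
    {"claw": 0,"linear": [0.006,0,0],"turn": 0},
    {"claw": 0,"linear": [0.012,0,-0.001],"turn": 0},
    {"claw": 0,"linear": [0.018,0,-0.005],"turn": 0},
    {"claw": 0,"linear": [0.024,0,-0.009],"turn": 0},
    {"claw": 0,"linear": [0.03,0,-0.013],"turn": 0},
    {"claw": 0,"linear": [0.036,0,-0.017],"turn": 0},
    {"claw": 0,"linear": [0.036,0,-0.017],"turn": 0},
  ],
)

```text
time: 2.7
position: [0.6243, 0.227, 0.1326]
ee_rot: [-0.092, 3.14, 0.0]
force: [1.9, 0.6, 2.7]
grip_width: 0.998
finger_force: 1.3
```

Run:
```python
from h import *
go()
a=snap('scene')['frame'][130:260,170:450]; b=snap('top')['frame'][150:280,205:425]
A=cv2.resize(a,(700,325),interpolation=2);B=cv2.resize(b,(450,266),interpolation=2)
B=cv2.copyMakeBorder(B,0,0,0,250,0)
cv2.imwrite('pics/p1.png',np.vstack([A,B])[:,:,::-1])
```

```text
t 2.7 pos [0.6243 0.227  0.1326] yaw of tool y 93.35 F [1.9 0.6 2.7]
```

View pics/p1.png

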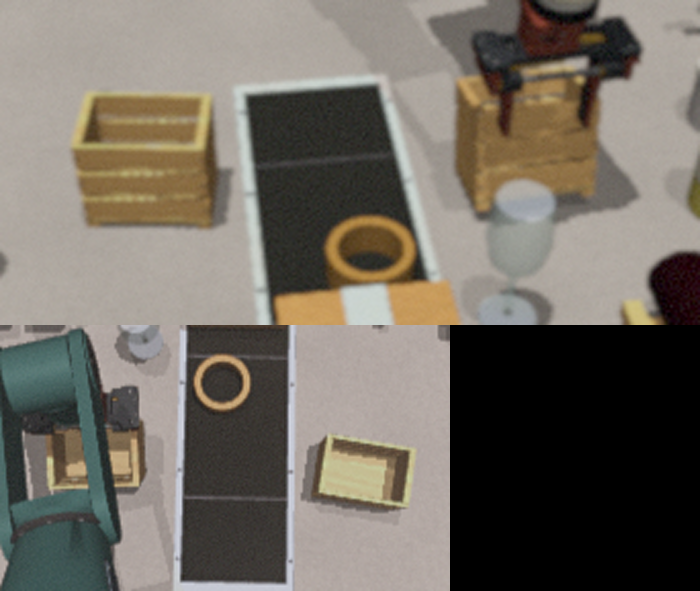

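The crate is in contact with both fingers and starting to tip (gap and shadow under its far edge). I'll continue pulling along the arc.

Call:
step_arm(
  deltas=[
    {"claw": 0,"linear": [0.008,0,-0.005],"turn": 0},
    {"claw": 0,"linear": [0.016,0,-0.009],"turn": 0},
    {"claw": 0,"linear": [0.024,0,-0.012],"turn": 0},
    {"claw": 0,"linear": [0.032,0,-0.015],"turn": 0},
    {"claw": 0,"linear": [0.04,0,-0.017],"turn": 0},
    {"claw": 0,"linear": [0.048,0,-0.018],"turn": 0},
    {"claw": 0,"linear": [0.056,0,-0.019],"turn": 0},
    {"claw": 0,"linear": [0.064,0,-0.02],"turn": 0},
  ],
)

```text
time: 3.47
position: [0.5602, 0.2231, 0.1512]
ee_rot: [0.092, -3.139, 0.001]
force: [-0.3, 0.6, 0.3]
grip_width: 0.997
finger_force: 0.0
```

Run:
```python
from h import *
go()
a=snap('scene')['frame'][110:270,170:450]
cv2.imwrite('pics/p2.png',cv2.resize(a,(700,400),interpolation=2)[:,:,::-1])
```

```text
t 3.47 pos [0.5602 0.2231 0.1512] yaw of tool y 93.34 F [-0.3  0.6  0.3]
```

View pics/p2.png

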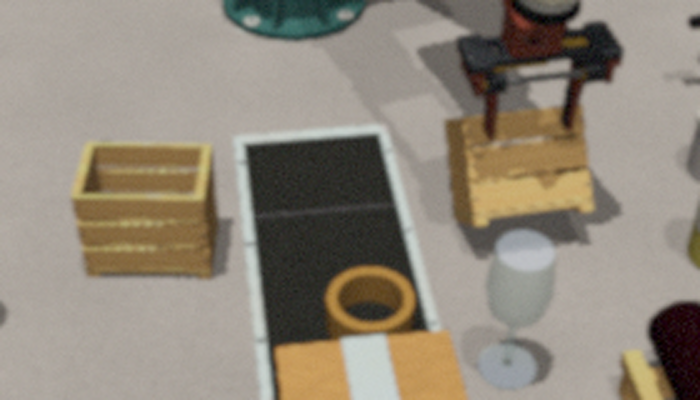

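The left crate is tilted roughly 35°. One more pull should take it over.

Call:
step_arm(
  deltas=[
    {"claw": 0,"linear": [0.008,0,0],"turn": 0},
    {"claw": 0,"linear": [0.016,0,0],"turn": 0},
    {"claw": 0,"linear": [0.024,0,0],"turn": 0},
    {"claw": 0,"linear": [0.032,0,0],"turn": 0},
    {"claw": 0,"linear": [0.036,0,0],"turn": 0},
    {"claw": 0,"linear": [0.036,0,0],"turn": 0},
    {"claw": 0,"linear": [0.036,0,0],"turn": 0},
    {"claw": 0,"linear": [0.02,0,-0.04],"turn": 0},
  ],
)

```text
time: 4.18
position: [0.5328, 0.2202, 0.1832]
ee_rot: [0.092, -3.123, 0.006]
force: [0.7, 0.3, -0.5]
grip_width: 1.003
finger_force: 0.0
```

Run:
```python
from h import *
go((.5,0,.26),(.65,-.2,.26))
a=snap('scene')['frame'][110:270,170:450]; b=snap('top')['frame'][150:280,205:425]
A=cv2.resize(a,(525,300),interpolation=2);B=cv2.resize(b,(525,300),interpolation=2)
cv2.imwrite('pics/p3.png',np.vstack([A,B])[:,:,::-1])
```

```text
t 4.18 pos [0.5328 0.2202 0.1832] yaw of tool y 93.36 F [ 0.7  0.3 -0.5]
(0.5, 0, 0.26) -> [ 0.0469 -0.2181 -0.0753]
(0.65, -0.2, 0.26) -> [-0.0911 -0.4266 -0.0769]
```

View pics/p3.png

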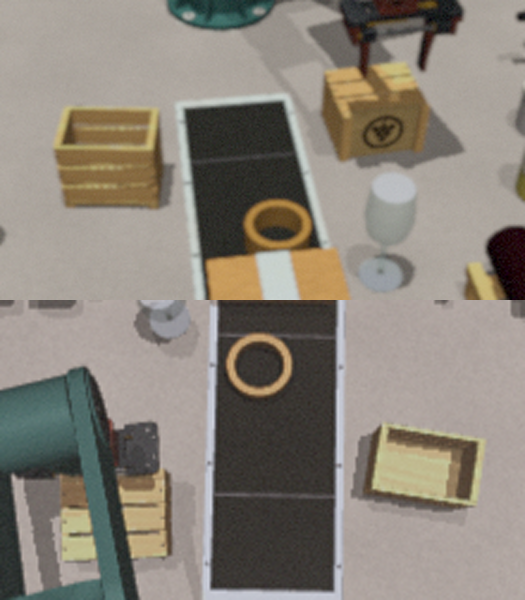

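The left crate has fallen on its side, and its underside shows the burnt mark at about (382,130) in the picture. So the left one is marked. Next I'll tip the right one.

Call:
step_arm(
  deltas=[
    {"claw": 0,"linear": [-0.035,-0.234,-0.077],"turn": 0.2},
    {"claw": 0,"linear": [-0.035,-0.234,-0.077],"turn": 0.2},
    {"claw": 0,"linear": [-0.035,-0.234,-0.077],"turn": 0.2},
    {"claw": 0,"linear": [-0.035,-0.234,-0.077],"turn": 0.2},
    {"claw": 0,"linear": [-0.035,-0.234,-0.077],"turn": 0.2},
    {"claw": 0,"linear": [-0.07,-0.3,-0.077],"turn": 0.2},
    {"claw": 0,"linear": [-0.07,-0.34,-0.077],"turn": 0.2},
    {"claw": 0,"linear": [-0.07,-0.38,-0.077],"turn": 0.2},
  ],
)

```text
time: 4.95
position: [0.6214, -0.0922, 0.2648]
ee_rot: [0.222, 3.131, -0.001]
force: [-0.3, 0.3, -0.4]
grip_width: 1.002
finger_force: 0.0
```

```bash
python3 -c "
from h import *
go((.633,-.243,.26),(.633,-.243,.116))"
```

```text
t 4.95 pos [ 0.6214 -0.0922  0.2648] yaw of tool y 81.88 F [-0.3  0.3 -0.4]
(0.633, -0.243, 0.26) -> [-0.0328 -0.1476  0.005 ]
(0.633, -0.243, 0.116) -> [-0.0324 -0.1476  0.149 ]
```

Call:
step_arm(
  deltas=[
    {"claw": 0,"linear": [-0.032,-0.148,0.005],"turn": 0},
    {"claw": 0,"linear": [-0.032,-0.148,0.005],"turn": 0},
    {"claw": 0,"linear": [-0.032,-0.148,0.005],"turn": 0},
    {"claw": 0,"linear": [-0.032,-0.148,0.005],"turn": 0},
    {"claw": 0,"linear": [-0.032,-0.148,0.005],"turn": 0},
    {"claw": 0,"linear": [-0.032,-0.148,0.005],"turn": 0},
  ],
)

```text
time: 5.45
position: [0.6304, -0.2427, 0.2583]
ee_rot: [-0.227, -3.133, -0.0]
force: [-0.1, 0.2, 0.1]
grip_width: 0.999
finger_force: 0.0
```

```bash
python3 -c "
from h import *
go((.633,-.243,.116),(.618,-.241,.116))"
```

```text
t 5.45 pos [ 0.6304 -0.2427  0.2583] yaw of tool y 81.7 F [-0.1  0.2  0.1]
(0.633, -0.243, 0.116) -> [-2.600e-03  1.000e-04  1.423e-01]
(0.618, -0.241, 0.116) -> [ 1.250e-02 -1.000e-04  1.423e-01]
```

Call:
step_arm(
  deltas=[
    {"claw": 0,"linear": [0,0,0.04],"turn": 0},
    {"claw": 0,"linear": [0,0,0.08],"turn": 0},
    {"claw": 0,"linear": [0,0,0.115],"turn": 0},
    {"claw": 0,"linear": [0,0,0.142],"turn": 0},
    {"claw": 0,"linear": [0,0,0.142],"turn": 0},
    {"claw": 0,"linear": [0.007,0,0.142],"turn": 0},
    {"claw": 0,"linear": [0.013,0,0.142],"turn": 0},
  ],
)

```text
time: 6.03
position: [0.6184, -0.2386, 0.1188]
ee_rot: [0.22, 3.132, -0.001]
force: [0.1, 0.0, 0.5]
grip_width: 0.999
finger_force: 0.0
```

Call:
step_arm(
  deltas=[
    {"claw": 0,"linear": [0.006,0,0],"turn": 0},
    {"claw": 0,"linear": [0.012,0,-0.001],"turn": 0},
    {"claw": 0,"linear": [0.018,0,-0.005],"turn": 0},
    {"claw": 0,"linear": [0.024,0,-0.009],"turn": 0},
    {"claw": 0,"linear": [0.03,0,-0.013],"turn": 0},
    {"claw": 0,"linear": [0.036,0,-0.017],"turn": 0},
    {"claw": 0,"linear": [0.036,0,-0.017],"turn": 0},
  ],
)

```text
time: 6.62
position: [0.581, -0.2342, 0.1355]
ee_rot: [0.223, 3.133, -0.001]
force: [1.3, -0.5, 3.4]
grip_width: 1.001
finger_force: 1.5
```

Call:
step_arm(
  deltas=[
    {"claw": 0,"linear": [0.008,0,-0.005],"turn": 0},
    {"claw": 0,"linear": [0.016,0,-0.009],"turn": 0},
    {"claw": 0,"linear": [0.024,0,-0.012],"turn": 0},
    {"claw": 0,"linear": [0.032,0,-0.015],"turn": 0},
    {"claw": 0,"linear": [0.04,0,-0.017],"turn": 0},
    {"claw": 0,"linear": [0.048,0,-0.018],"turn": 0},
    {"claw": 0,"linear": [0.056,0,-0.019],"turn": 0},
    {"claw": 0,"linear": [0.064,0,-0.02],"turn": 0},
  ],
)

```text
time: 7.28
position: [0.5173, -0.2246, 0.154]
ee_rot: [-0.223, -3.133, -0.0]
force: [0.1, -0.3, 0.2]
grip_width: 1.002
finger_force: 0.0
```

Call:
step_arm(
  deltas=[
    {"claw": 0,"linear": [0.008,0,0],"turn": 0},
    {"claw": 0,"linear": [0.016,0,0],"turn": 0},
    {"claw": 0,"linear": [0.024,0,0],"turn": 0},
    {"claw": 0,"linear": [0.032,0,0],"turn": 0},
    {"claw": 0,"linear": [0.036,0,0],"turn": 0},
    {"claw": 0,"linear": [0.036,0,0],"turn": 0},
    {"claw": 0,"linear": [0.036,0,0],"turn": 0},
    {"claw": 0,"linear": [0.02,0,-0.04],"turn": 0},
  ],
)

```text
time: 7.95
position: [0.4911, -0.2184, 0.1864]
ee_rot: [-0.223, -3.118, -0.011]
force: [-0.4, 1.0, -1.0]
grip_width: 1.0
finger_force: 0.0
```

Run:
```python
from h import *
go()
a=snap('scene')['frame'][110:270,170:450]; s=snap('top');b=s['frame'][150:290,205:425]
A=cv2.resize(a,(420,240),interpolation=2);B=cv2.resize(b,(550,350),interpolation=2)
A=cv2.copyMakeBorder(A,0,0,0,130,0)
cv2.imwrite('pics/p4.png',np.vstack([A,B])[:,:,::-1])
```

```text
t 7.95 pos [ 0.4911 -0.2184  0.1864] yaw of tool y 81.83 F [-0.4  1.  -1. ]
```

View pics/p4.png

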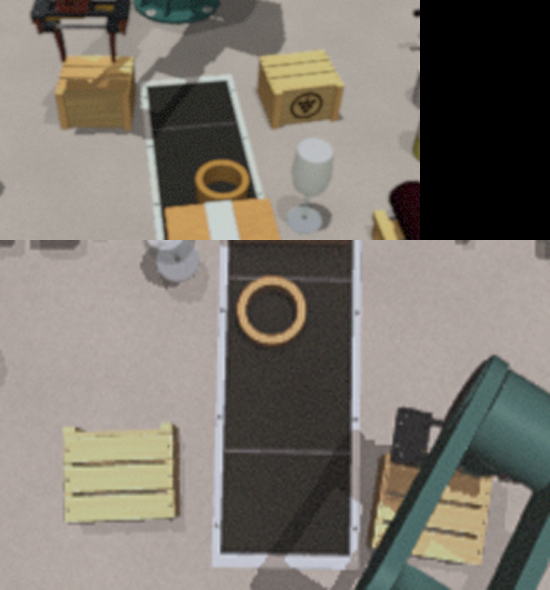

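Both crates now lie on their sides, and the right crate's underside (about (95,100)) is plain. I'll measure the marked crate for the push.

Run:
```python
from h import *
s=snap('top')
P=np.array([px2w(s,*p,.1)[:2] for p in [(230.2,224.8),(274.2,223.2),(275.4,260.4),(231.4,262.8)]])
print(P.round(3).tolist(),P.mean(0).round(3),[np.linalg.norm(P[i]-P[i-1]).round(3) for i in range(4)])
x=P.mean(0)[0]; go((.46,0,.26),(x,.36,.22))
```

```text
[[0.528, 0.296], [0.536, 0.145], [0.409, 0.136], [0.399, 0.286]] [0.468 0.216] [np.float64(0.13), np.float64(0.152), np.float64(0.127), np.float64(0.15)]
t 8.1 pos [ 0.5015 -0.2237  0.1953] yaw of tool y 81.9 F [ 0.4  0.5 -0. ]
(0.46, 0, 0.26) -> [ 0.0722  0.2154 -0.0657]
(np.float64(0.46797461702183374), 0.36, 0.22) -> [ 0.1152  0.5731 -0.027 ]
```

Call:
step_arm(
  deltas=[
    {"claw": 0,"linear": [0.005,0.01,-0.04],"turn": 0.12},
    {"claw": 0,"linear": [0.013,0.04,-0.065],"turn": 0.24},
    {"claw": 0,"linear": [0.021,0.08,-0.065],"turn": 0.36},
    {"claw": 0,"linear": [0.029,0.12,-0.065],"turn": 0.48},
    {"claw": 0,"linear": [0.037,0.16,-0.065],"turn": 0.6},
    {"claw": 0,"linear": [0.045,0.2,-0.065],"turn": 0.72},
    {"claw": 0,"linear": [0.053,0.24,-0.065],"turn": 0.84},
    {"claw": 0,"linear": [0.061,0.28,-0.065],"turn": 0.96},
  ],
)

```text
time: 8.77
position: [0.4782, 0.0449, 0.2571]
ee_rot: [-1.583, -2.713, 0.0]
force: [0.8, -0.4, 0.2]
grip_width: 0.999
finger_force: 0.0
```

```bash
python3 -c "
from h import *
go((.468,.35,.26))"
```

```text
t 8.77 pos [0.4782 0.0449 0.2571] yaw of tool y 29.49 F [ 0.8 -0.4  0.2]
(0.468, 0.35, 0.26) -> [ 0.2706  0.1414 -0.0029]
```

Call:
step_arm(
  deltas=[
    {"claw": 0,"linear": [0.27,0.14,0],"turn": 0.47},
    {"claw": 0,"linear": [0.27,0.14,0],"turn": 0.47},
    {"claw": 0,"linear": [0.27,0.14,0],"turn": 0.47},
    {"claw": 0,"linear": [0.27,0.14,0],"turn": 0.47},
    {"claw": 0,"linear": [0.27,0.14,0],"turn": 0.47},
    {"claw": 0,"linear": [0.27,0.14,0],"turn": 0.47},
    {"claw": 0,"linear": [0.27,0.14,0],"turn": 0.47},
    {"claw": 0,"linear": [0.27,0.14,0],"turn": 0.47},
  ],
)

```text
time: 9.43
position: [0.4653, 0.3499, 0.2568]
ee_rot: [-2.163, -2.277, 0.001]
force: [1.7, 0.8, -0.3]
grip_width: 0.996
finger_force: 0.0
```

Call:
step_arm(
  deltas=[
    {"claw": 0,"linear": [0,0,0],"turn": 0},
    {"claw": 0,"linear": [0,0,0],"turn": 0},
  ],
)

```text
time: 9.6
position: [0.4655, 0.3484, 0.2566]
ee_rot: [-2.161, -2.28, 0.002]
force: [-0.2, -0.4, -0.2]
grip_width: 1.002
finger_force: 0.0
```

```bash
python3 -c "
from h import *
go((.468,.35,.26),(.468,.35,.045),(.468,.31,.045))"
```

```text
t 9.6 pos [0.4655 0.3484 0.2566] yaw of tool y 3.07 F [-0.2 -0.4 -0.2]
(0.468, 0.35, 0.26) -> [ 0.0015  0.0026 -0.0034]
(0.468, 0.35, 0.045) -> [0.0017 0.0029 0.2116]
(0.468, 0.31, 0.045) -> [-0.0383  0.0007  0.2116]
```

Call:
step_arm(
  deltas=[
    {"claw": 0,"linear": [0,0,0.041],"turn": 0},
    {"claw": 0,"linear": [0,0,0.082],"turn": 0},
    {"claw": 0,"linear": [0,0,0.123],"turn": 0},
    {"claw": 0,"linear": [0,0,0.164],"turn": 0},
    {"claw": 0,"linear": [0,0,0.195],"turn": 0},
    {"claw": 0,"linear": [0,0,0.211],"turn": 0},
    {"claw": 0,"linear": [-0.015,0,0.211],"turn": 0},
    {"claw": 0,"linear": [-0.03,0,0.211],"turn": 0},
  ],
)

```text
time: 10.27
position: [0.4669, 0.3147, 0.0458]
ee_rot: [-2.164, -2.277, 0.005]
force: [0.0, -0.4, 0.1]
grip_width: 0.996
finger_force: 0.0
```

Call:
step_arm(
  deltas=[
    {"claw": 0,"linear": [-0.008,0,0],"turn": 0},
    {"claw": 0,"linear": [-0.016,0,0],"turn": 0},
    {"claw": 0,"linear": [-0.024,0,0],"turn": 0},
    {"claw": 0,"linear": [-0.034,0,0],"turn": 0},
    {"claw": 0,"linear": [-0.044,0,0],"turn": 0},
    {"claw": 0,"linear": [-0.054,0,0],"turn": 0},
    {"claw": 0,"linear": [-0.064,0,0],"turn": 0},
    {"claw": 0,"linear": [-0.074,0,0],"turn": 0},
  ],
)

```text
time: 10.93
position: [0.4717, 0.2424, 0.0471]
ee_rot: [2.165, 2.276, 0.001]
force: [-1.7, 2.6, 1.3]
grip_width: 1.001
finger_force: 1.5
```

Call:
step_arm(
  deltas=[
    {"claw": 0,"linear": [-0.01,0,0],"turn": 0},
    {"claw": 0,"linear": [-0.02,0,0],"turn": 0.01},
    {"claw": 0,"linear": [-0.03,0,0],"turn": 0.02},
    {"claw": 0,"linear": [-0.04,0,0],"turn": 0.03},
    {"claw": 0,"linear": [-0.05,0,0],"turn": 0.04},
    {"claw": 0,"linear": [-0.06,0,0],"turn": 0.05},
    {"claw": 0,"linear": [-0.07,0,0],"turn": 0.06},
    {"claw": 0,"linear": [-0.08,0,0],"turn": 0.07},
  ],
)

```text
time: 11.6
position: [0.4753, 0.1621, 0.0467]
ee_rot: [-2.245, -2.198, 0.001]
force: [-0.2, 2.0, 1.4]
grip_width: 1.002
finger_force: 1.2
```

Run:
```python
from h import *
go()
a=snap('scene')['frame'][90:250,170:450]; s=snap('top');b=s['frame'][150:290,205:425]
A=cv2.resize(a,(420,240),interpolation=2);B=cv2.resize(b,(550,350),interpolation=2)
A=cv2.copyMakeBorder(A,0,0,0,130,0)
cv2.imwrite('pics/p5.png',np.vstack([A,B])[:,:,::-1])
```

```text
t 11.6 pos [0.4753 0.1621 0.0467] yaw of tool y -1.2 F [-0.2  2.   1.4]
```

View pics/p5.png

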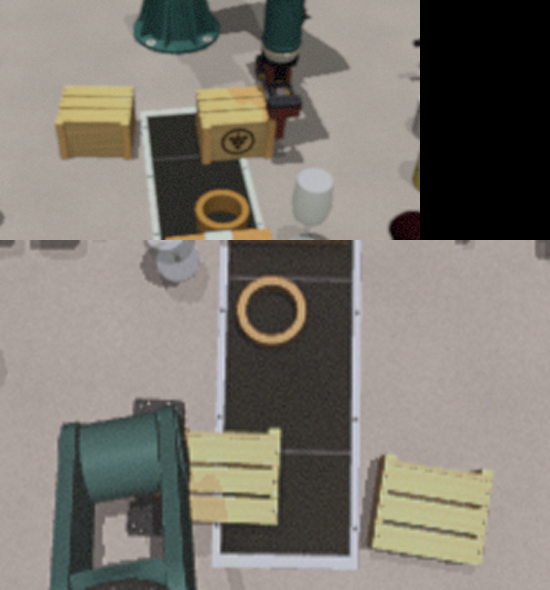

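The marked crate (at about (235,477)) is sliding squarely and is roughly half onto the belt. It needs about 90 mm more.

Call:
step_arm(
  deltas=[
    {"claw": 0,"linear": [-0.012,0,0],"turn": 0},
    {"claw": 0,"linear": [-0.024,0,0],"turn": 0},
    {"claw": 0,"linear": [-0.036,0,0],"turn": 0},
    {"claw": 0,"linear": [-0.048,0,0],"turn": 0},
    {"claw": 0,"linear": [-0.058,0,0],"turn": 0},
    {"claw": 0,"linear": [-0.066,0,0],"turn": 0},
    {"claw": 0,"linear": [-0.07,0,0],"turn": 0},
    {"claw": 0,"linear": [-0.07,0,0],"turn": 0},
  ],
)

```text
time: 12.37
position: [0.4739, 0.0921, 0.0468]
ee_rot: [2.245, 2.198, -0.001]
force: [0.0, -0.6, -0.1]
grip_width: 1.0
finger_force: 0.0
```

Run:
```python
from h import *
go()
s=snap('top');cv2.imwrite('pics/p6.png',cv2.resize(s['frame'][190:290,275:405],(780,600),interpolation=2)[:,:,::-1])
```

```text
t 12.37 pos [0.4739 0.0921 0.0468] yaw of tool y -1.21 F [ 0.  -0.6 -0.1]
```

View pics/p6.png

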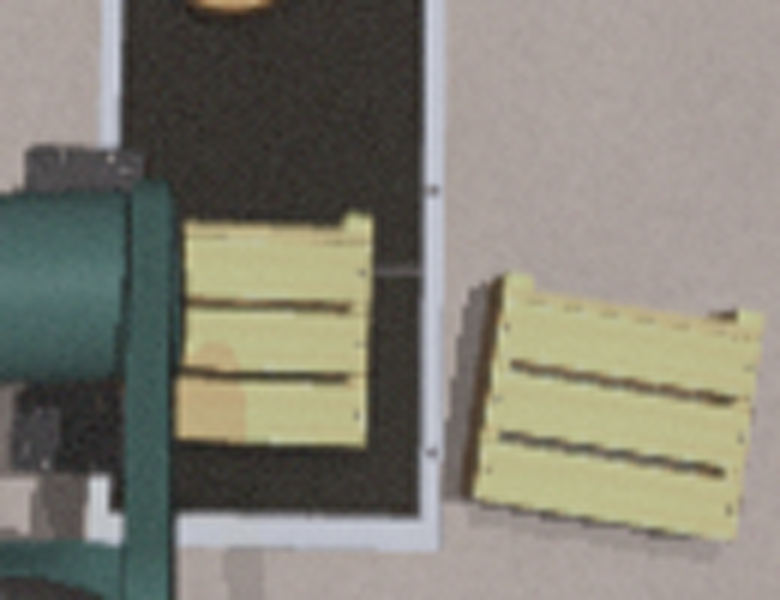

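The crate's right top edge runs from (373,215) to (366,445) in the crop, still clear of the belt's right edge at column 420. I'll check how far is left.

Run:
```python
from h import *
s=snap('top')
for u,v,z in [(373,215,.1),(366,445,.1),(422,230,0),(419,515,0),(122,60,0),(110,500,0)]: print((u,v),px2w(s,275+u/6,190+v/6,z).round(4))
```

```text
(373, 215) [ 0.531  -0.0729  0.1   ]
(366, 445) [ 0.4002 -0.0704  0.1   ]
(422, 230) [ 0.5297 -0.1084  0.    ]
(419, 515) [ 0.3569 -0.108   0.    ]
(122, 60) [0.6319 0.0789 0.    ]
(110, 500) [0.3626 0.0794 0.    ]
```

Call:
step_arm(
  deltas=[
    {"claw": 0,"linear": [-0.005,0,0],"turn": 0},
    {"claw": 0,"linear": [-0.01,0,0],"turn": 0},
    {"claw": 0,"linear": [-0.015,0,0],"turn": 0},
    {"claw": 0,"linear": [-0.018,0,0],"turn": 0},
    {"claw": 0,"linear": [-0.018,0,0],"turn": 0},
    {"claw": 0,"linear": [0.01,0,0],"turn": 0},
    {"claw": 0,"linear": [0.05,0,0],"turn": 0},
    {"claw": 0,"linear": [0.09,0,0],"turn": 0},
  ],
)

```text
time: 13.13
position: [0.4759, 0.1834, 0.0467]
ee_rot: [2.246, 2.196, -0.001]
force: [1.5, -0.4, -0.2]
grip_width: 0.999
finger_force: 0.0
```

Call:
step_arm(
  deltas=[
    {"claw": 0,"linear": [0.03,0,-0.04],"turn": 0},
    {"claw": 0,"linear": [0.07,0,-0.08],"turn": 0},
    {"claw": 0,"linear": [0.1,0,-0.12],"turn": 0},
    {"claw": 0,"linear": [0.14,0,-0.16],"turn": 0},
    {"claw": 0,"linear": [0.17,0,-0.2],"turn": 0},
    {"claw": 0,"linear": [0.2,0,-0.2],"turn": 0},
    {"claw": 0,"linear": [0.22,0,-0.2],"turn": 0},
    {"claw": 0,"linear": [0.22,0,-0.2],"turn": 0},
  ],
)

```text
time: 13.8
position: [0.4815, 0.4088, 0.2503]
ee_rot: [-2.241, -2.202, -0.012]
force: [0.6, 1.2, 0.1]
grip_width: 1.001
finger_force: 0.0
```

Run:
```python
from h import *
go()
s=snap('top');cv2.imwrite('pics/p7.png',cv2.resize(s['frame'][190:290,275:405],(780,600),interpolation=2)[:,:,::-1])
hsv=cv2.cvtColor(s['frame'],cv2.COLOR_RGB2HSV); m=cv2.inRange(hsv,(14,60,70),(35,255,255))
mm=np.zeros_like(m); mm[205:275,292:350]=m[205:275,292:350]
c=max(cv2.findContours(mm,0,2)[0],key=cv2.contourArea)
P=np.array([px2w(s,*p[0],.1)[:2] for p in c],np.float32); print(cv2.minAreaRect(P),P.min(0),P.max(0))
snap('scene','p8.png')
```

```text
t 13.8 pos [0.4815 0.4088 0.2503] yaw of tool y -1.02 F [0.6 1.2 0.1]
((0.46698641777038574, -0.01166081428527832), (0.1556849330663681, 0.13666772842407227), 89.10838317871094) [ 0.39756978 -0.08996961] [0.5351855  0.06673347]
```

View pics/p8.png

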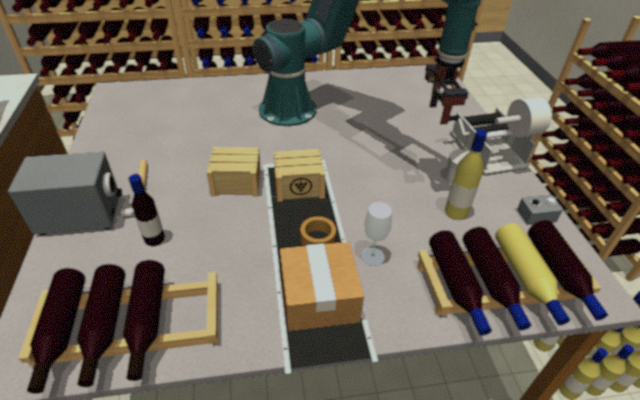

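The marked crate sits centred on the belt at about (300,180), the plain one lies off it at (235,172), everything else stands as before, and the arm is clear.

```bash
python3 -c "
from station import bot
print(bot.hand_in())"
```

```text
the job is handed in; nothing more can be done
None
```

Handed in at about 14 s: both crates are tipped on their sides, the marked one (left) is wholly on the belt by the last camera measurement, the unmarked one is off it, and the last picture shows nothing else disturbed.

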